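# Knock the stuck piston out of a hydraulic cylinder

### The job

Lift the hydraulic cylinder off its V-stand by its flat tang, hold it mouth-down above the tray for a moment, then rap its flange squarely down on the two oak bearers, as often as it takes, until the stuck piston drops out between them into the tray. Then stand the empty cylinder mouth-down on the bare worktop beside the tray and let go. Leave everything else on the bench where it is.

Things in the scene. Friction and masses are not known exactly. Their poses are not given: they have to be found in the camera images.
- cylinder_tang (a point): Centre of the tang: flat-sided lug with an eye at the closed end of the aluminium hydraulic cylinder (160 mm, 0.65 kg with piston). Grip it across its flats: 30 mm thick (y), 40 mm wide (z), 60 mm long (x). x runs from tang to mouth, level at the start, z up. From here along +x: round barrel (64 mm across) 30 to 130 mm, mouth face at 130 mm.
- cylinder_mouth (a point): Centre of the flat face of the round mouth flange (84 mm across, bore 52 mm); x points out of the mouth. A sprung rubber lip inside holds the piston while the cylinder is moved and turned over smoothly (a sharp jerk throws it out early); it jumps past the lip when the flange, mouth-down, hits something hard at 0.2 m/s or more, and then falls out by itself.
- piston_center (a point): Centre of the steel piston stuck in the bore, 50 mm across, 60 mm long (x), 0.2 kg. While stuck its centre is 41 to 44 mm behind the mouth face; only its end face shows through the mouth.
- stand_top (a point): Middle of the fixed dark steel pipe stand (a column on a base plate 110 x 110 mm), on the axis of the cylinder lying in its two V-rests, 220 mm above the worktop; the rests' arms reach up to 217 mm and 50 mm to either side. x is the way the cylinder points. Lift it straight up.
- bearer_top (a point): Centre of the fixed steel tray, level with the tops of its two oak bearers, 70 mm above the worktop. Tray 190 (x) x 150 mm (y), rim 20 mm high; bearers run along y (134 mm long, 34 mm wide) either side of a 62 mm gap centred here; tray floor 3 mm thick.
- spray_can_center (a point): Bystander, loose: spray can, 66 mm across, 189 mm tall; centre, half-way up.
- plug_carton_center (a point): Bystander, loose: small yellow carton, 42 x 60 mm, 90 mm tall; centre, half-way up.
- engine_piston_center (a point): Bystander, loose: engine piston standing on its skirt, 60 mm across, 54 mm tall; centre, half-way up.
- ignition_unit_center (a point): Bystander, fixed down: black ignition box with sloping edges, 80 x 138 mm, 52 mm tall; centre, half-way up.
- ball_bearing_center (a point): Bystander, loose: ball bearing lying flat, 47 mm across, 14 mm tall; centre, half-way up.
- brake_pad_center (a point): Bystander, fixed down: brake pad lying flat, 42 x 84 mm, 12 mm tall; centre, half-way up.
- tape_center (a point): Bystander, fixed down: roll of black tape lying flat, 66 mm across, 19 mm tall; centre, half-way up.
- vice_back (a point): Top of the far edge of the blue bench vice, which is fixed at the front edge of the worktop, 174 mm tall. The vice fills the space from here 0.24 m back towards the robot (-x) and 0.09 m to either side (y).
- charger_front (a point): Middle of the front face of the grey battery charger (fixed at the back of the worktop): 170 mm wide (y), 160 mm tall, reaching 156 mm back from here (+x).

How it is judged (in metres and radians):
On the way, in this order (a step that is already met when the one before it is completed fails the run):
1. the cylinder is lifted clear of its stand with the piston still in it (distance between cylinder_mouth and stand_top above 0.075 m and contact force between cylinder and stand below 0.1 N and x of piston_center in the frame of cylinder_mouth below -0.034 m), for 0.1 s.
2. it is held mouth-down above the tray, touching nothing, the piston still stuck in it (angle between cylinder_mouth's own x axis and vertical above 2.85 rad and height (world z) of cylinder_mouth above 0.075 m and horizontal distance between cylinder_mouth and bearer_top below 0.06 m and contact force between cylinder and tray below 0.1 N and x of piston_center in the frame of cylinder_mouth below -0.034 m), for 0.2 s.
3. its flange is brought down on the bearers, mouth-down, the piston not yet out (angle between cylinder_mouth's own x axis and vertical above 2.85 rad and z of cylinder_mouth in the frame of bearer_top below 0.004 m and horizontal distance between cylinder_mouth and bearer_top below 0.06 m and x of piston_center in the frame of cylinder_mouth below 0 m).
4. the piston has dropped out of the cylinder into the tray (x of piston_center in the frame of bearer_top between -0.092 and 0.092 m and y of piston_center in the frame of bearer_top between -0.072 and 0.072 m and z of piston_center in the frame of bearer_top below -0.02 m and x of piston_center in the frame of cylinder_mouth above 0.02 m), for 0.2 s.
At the end, for the whole second after the job is handed in: The piston rests in the tray, inside the rim, its centre 20 mm or more below the bearer tops; the empty cylinder rests mouth-down on the worktop (within 0.1 rad, flange within 6 mm of it), touching neither tray nor stand; nothing else moved over 30 mm (x of piston_center in the frame of bearer_top between -0.092 and 0.092 m and y of piston_center in the frame of bearer_top between -0.072 and 0.072 m and z of piston_center in the frame of bearer_top below -0.02 m and linear speed of each of piston, cylinder below 0.02 m/s and angle between cylinder_mouth's own x axis and vertical above 3.04 rad and height (world z) of cylinder_mouth between -0.006 and 0.006 m and contact force between cylinder and tray below 0.1 N and contact force between cylinder and stand below 0.1 N).
It fails at once if a bystander is disturbed (moved more than 30 mm) (distance of any of spray_can_center, plug_carton_center, engine_piston_center, ball_bearing_center from where it was at the start of the episode above 0.03 m).
It also fails if it takes over 67 s, if anything falls off the work surface, if the arm or the gripper's body presses on something with over 40 N, if the wrist force passes 120 N, or if a joint passes its speed limit or range.

### The arm

A 7-joint arm with a two-finger parallel gripper is mounted at the origin on a cart in front of the work surface, level with it; the furniture and walls round the work are solid. World frame = base frame: x ahead of the robot, y to its left, z up, the work surface at z = 0. Lengths are in m, angles in degrees, forces in N, time in s.
With the tool pointing down it reaches from about 0.35 to 0.775 m from the base axis. Payload 3.1 kg.
Tool frame: the origin (TCP) lies at the very end of the fingers, on their centre line; the grasp point (between the pads) lies 19 mm behind it; z points along the fingers, y is the line along which they close (so a half turn about z gives the same grasp; the last joint's range is limited). The gripper opens to 85 mm and grips with 20 to 120 N. Pads are 22 mm wide; open, the fingers measure 114 mm over their backs; the gripper's body (76 mm by 85 mm) begins 54 mm behind the grasp point. The pads swing forward as they close: fully open they stand 13 mm farther back than shut.
Start: joints at [-79.28, 17.813, 0.802, 86.603, -0.252, 75.585, -1.558], TCP at [0.125, 0.536, 0.231] pointing down, gripper open.
Joint ranges: [-154.91, 154.91], [-16.99, 109.72], [-72.82, 74.43], [7.12, 147.25], [-82.49, 262.49], [11.32, 116.49], [-174.64, 174.64]. Speed limits (degrees/s): [159.86, 159.86, 180, 180, 180, 180, 180].

### API

Orientations are given as a 3x3 rotation matrix whose columns are the frame's x, y, z axes.
In Python, from rig import ctrl, viewer gives the robot as it stands.
- The arm moves only by the shell command python3 -m inch 'ROWS' [OPENING] [FORCE]. ROWS is JSON, a list of rows, each an object of numbers: "x", "y", "z": the shift along the tool's x, y, z as a fraction of full scale; "ax", "ay", "az": the turn, a rotation vector about the tool's x, y, z as a fraction of full scale. In form: [{"x": .., "y": .., "z": .., "ax": .., "ay": .., "az": ..}, ...]. A call has 1 to 12 rows; each row is the pose to reach, as a shift and turn from the pose commanded when the call began, along the tool's axes at that moment, turning the shorter way round; what a row does not reach only later rows make up. Full scale, the value 1, is 1000 mm for a shift and pi rad for a turn. A row lasts 1/12 s, in which the tool goes at most 41.7 mm and 7.16 degrees, less where a joint would pass 70% of its speed; a pose out of reach is approached as far as the arm can. A call with a number of a shift or a turn outside -1 to 1 is refused whole. A call with a gripper value outside its range is refused whole. OPENING is the gripper command: -1 is shut, 1 is fully open, values between are in proportion, set as the call begins (- or left out, the last holds). The fingers move at their own pace and stop on an object; FORCE is the grip in N (left out, the last holds). Time passes only in rows, so rows that repeat a pose let the fingers close. It gives the time, the measured TCP pose, the force, the opening and the grip force at its end, in the units of the state.
- ctrl.observe(): the state, without advancing time (a new reading comes with each control period).
- viewer.capture(name): name is "side" or "top" or "wrist"; returns (picture, depth): 480x640x3 uint8, red, green, blue; 480x640 float32, m along the optical axis (not along the pixel's ray), 0 where there is no reading.
- viewer.camera_params(name): a dict with "mtx" (3x3 intrinsics, pixels), "T" (4x4, takes a point from camera to world coordinates). Camera axes: x right, y down, z forward; pixel columns grow to the right and rows downward; lengths in m; the calibration is good to about 2 mm. A picture is of the moment at which its call begins: read the wrist's pose just before it. camera_params takes no time and is no camera call; for the wrist camera it gives the pose at the moment of the call.
- ctrl.close_job(): hands the job in; it is judged then, once.
Trained networks look in the newest picture that a camera, given by its name, has taken for a name from the list of things; names that differ only in an ending like _2 or _b are one class to them, and where a whole thing is asked for, a point or a joint stands for the part that bears it (a point fixed in the world has none). Each returns a list of dicts, best first, with "p" (0 to 1); they miss things now and then, are a little off and sometimes report something else, mostly with a low value. They report only what shows in the picture. A call takes as long as a camera call.
- viewer.search_frame(name, camera): "location" ([row, column] in pixels, amid what is visible of it).
The state is a dict: "time_s": time; "joint_pos": joint angles; "joint_vel": joint speeds; "joint_torque": joint torques, N m; "eef_pos": TCP position; "ee_rot": TCP orientation; "wrist_force": force on the tool from outside, world axes, zero at the start; "ft_torque": the same for the moment, N m; "finger_gap": opening from 0.0 (shut) to 1.0 (fully open); "grasp_force": force on a finger pad.
Only numpy, scipy, OpenCV 4.12 (cv2) and the standard library are available. Lean on these libraries where they do the work, as an engineer would, in place of code of your own. Each camera call takes 0.05 s, during which the arm holds its last target. There are 200 camera calls.

## Working session

There is one attempt and no reset: what is moved stays moved. The work goes in short steps, Python scripts to look and compute and a shell command to move; the robot and the scene stay as the last step left them, time stands still between calls to the robot, and variables do not carry over. Pictures are saved under pics/ and viewed, at most 10 in all, crops included, and the job is handed in when it is done.

```bash
mkdir -p pics; ls; cat > h.py <<'E'
from rig import ctrl, viewer
import numpy as np, cv2
def cap(n):
    P=viewer.camera_params(n); rgb,d=viewer.capture(n); return rgb,d,np.array(P["mtx"]),np.array(P["T"])
def cloud(d,K,T):
    v,u=np.mgrid[0:480,0:640]; p=np.stack([(u-K[0,2])/K[0,0]*d,(v-K[1,2])/K[1,1]*d,d],-1)
    return p@T[:3,:3].T+T[:3,3]
E
python3 - <<'E'
from h import *
np.set_printoptions(precision=3,suppress=True)
ims=[]
for c in ["top","side"]:
    rgb,d,K,T=cap(c); W=cloud(d,K,T); np.savez(f"{c}.npz",rgb=rgb,d=d,W=W,K=K,T=T)
    cv2.imwrite(f"pics/{c}0.png",rgb[:,:,::-1]); print(c,T[:3,3],T[:3,2])
    for n in ["cylinder_tang","cylinder_mouth","stand_top","bearer_top","spray_can_center","plug_carton_center","engine_piston_center","ignition_unit_center","ball_bearing_center","brake_pad_center","tape_center","vice_back","charger_front"]:
        r=viewer.search_frame(n,c)[:1]
        for k in r:
            v,u=map(int,k["location"]); print(n,k["p"],v,u,W[v,u],d[v,u])
E
```

```text
pics
top [0.325 0.02  1.572] [ 0.184 -0.007 -0.983]
cylinder_tang 0.6 254 215 [0.541 0.307 0.249] 1.3381785
cylinder_mouth 0.83 254 215 [0.541 0.307 0.249] 1.3381785
stand_top 0.78 264 229 [0.537 0.3   0.075] 1.5090216
bearer_top 0.61 246 419 [ 0.594 -0.314  0.004] 1.593838
spray_can_center 0.65 211 293 [0.675 0.092 0.187] 1.4258974
plug_carton_center 0.56 231 323 [0.634 0.004 0.087] 1.5173532
engine_piston_center 0.75 254 294 [0.568 0.098 0.055] 1.5360023
ignition_unit_center 0.97 294 498 [ 0.427 -0.545  0.047] 1.5221145
brake_pad_center 0.65 266 165 [0.543 0.519 0.016] 1.5657768
tape_center 0.72 194 314 [0.774 0.03  0.02 ] 1.6082885
side [-0.135 -0.768  1.606] [ 0.412  0.419 -0.809]
cylinder_tang 0.58 167 221 [0.535 0.312 0.25 ] 1.8262237
cylinder_mouth 0.86 173 223 [0.531 0.301 0.235] 1.8319297
stand_top 0.62 208 230 [0.535 0.305 0.059] 1.9778787
bearer_top 0.69 324 384 [ 0.593 -0.313  0.005] 1.7868302
spray_can_center 0.6 206 308 [0.665 0.073 0.157] 1.8551141
plug_carton_center 0.61 245 321 [ 0.627 -0.02   0.081] 1.8621244
engine_piston_center 0.77 247 281 [0.548 0.077 0.053] 1.8929058
ignition_unit_center 0.67 179 192 [0.545 0.53  0.013] 2.1127503
brake_pad_center 0.52 179 193 [0.549 0.53  0.01 ] 2.1168354
tape_center 0.72 226 329 [0.729 0.044 0.021] 1.9791721
```

View pics/top0.png

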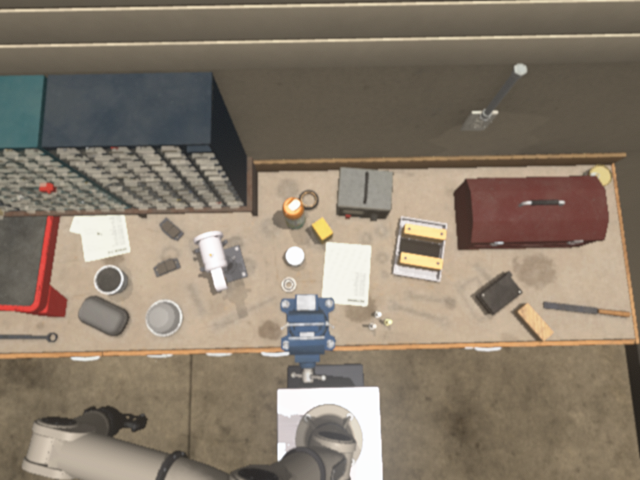

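```bash
python3 - <<'E'
from h import *
np.set_printoptions(precision=3,suppress=True)
for c in ["top","side"]:
    W=np.load(f"{c}.npz")["W"].reshape(-1,3)
    # cylinder pts
    m=(W[:,2]>0.223)&(W[:,2]<0.29)&(abs(W[:,0]-.54)<.15)&(abs(W[:,1]-.3)<.15)
    p=W[m]; q=p[:,:2]; mu=q.mean(0); u,s,vt=np.linalg.svd(q-mu,full_matrices=False); a=vt[0]
    t=(q-mu)@a; w=(q-mu)@vt[1]
    print(c,len(p),"mean",mu,"axis",a,np.degrees(np.arctan2(a[1],a[0])),"t",t.min(),t.max())
    for lo in np.arange(-.1,.1,.01):
        k=(t>lo)&(t<lo+.01)
        if k.sum()>3: print("%.3f n%d w %.3f %.3f z %.3f %.3f"%(lo,k.sum(),w[k].min(),w[k].max(),p[k,2].min(),p[k,2].max()))
    m=(W[:,2]>0.055)&(W[:,2]<0.08)&(abs(W[:,0]-.594)<.15)&(abs(W[:,1]+.314)<.13)
    r=cv2.minAreaRect(W[m][:,:2].astype(np.float32)*1000); print("bearers",m.sum(),r,np.median(W[m][:,2]),cv2.boxPoints(r).tolist())
E
```

```text
top 1123 mean [0.536 0.314] axis [-0.968 -0.251] -165.45428849508522 t -0.06779352827251682 0.09349267910384765
-0.070 n73 w -0.038 0.045 z 0.224 0.267
-0.060 n123 w -0.037 0.042 z 0.225 0.265
-0.050 n74 w -0.026 0.035 z 0.226 0.257
-0.040 n81 w -0.028 0.035 z 0.223 0.259
-0.030 n79 w -0.028 0.033 z 0.226 0.259
-0.020 n81 w -0.028 0.033 z 0.224 0.259
-0.010 n78 w -0.029 0.034 z 0.224 0.262
-0.000 n85 w -0.029 0.034 z 0.224 0.257
0.010 n75 w -0.029 0.042 z 0.223 0.253
0.020 n83 w -0.030 0.033 z 0.225 0.258
0.030 n62 w -0.021 0.028 z 0.227 0.250
0.040 n41 w -0.014 0.017 z 0.224 0.246
0.050 n39 w -0.014 0.017 z 0.223 0.244
0.060 n45 w -0.015 0.016 z 0.223 0.246
0.070 n43 w -0.015 0.016 z 0.227 0.243
0.080 n48 w -0.016 0.017 z 0.223 0.242
0.090 n13 w -0.013 0.014 z 0.223 0.234
bearers 1081 ((610.780517578125, -334.41107177734375), (209.84225463867188, 260.3992919921875), 12.211783409118652) 0.06859865910224161 [[480.69293212890625, -229.35105895996094], [535.7741088867188, -483.858154296875], [740.8681030273438, -439.4710693359375], [685.7869262695312, -184.9639892578125]]
side 865 mean 
[... 410 characters left out ...]
 0.265
-0.000 n61 w -0.030 0.025 z 0.224 0.259
0.010 n50 w -0.032 0.023 z 0.225 0.257
0.020 n77 w -0.034 0.027 z 0.224 0.256
0.030 n45 w -0.032 0.021 z 0.228 0.251
0.040 n33 w -0.020 0.012 z 0.223 0.248
0.050 n36 w -0.019 0.013 z 0.224 0.244
0.060 n32 w -0.019 0.012 z 0.224 0.245
0.070 n33 w -0.018 0.015 z 0.226 0.247
0.080 n44 w -0.019 0.014 z 0.223 0.242
0.090 n11 w -0.013 0.014 z 0.223 0.240
bearers 1248 ((599.4669189453125, -289.4923400878906), (280.0682067871094, 165.83041381835938), 57.911705017089844) 0.06877104794372513 [[454.8289489746094, -364.0868225097656], [595.3255004882812, -452.1801452636719], [744.1048583984375, -214.89785766601562], [603.6083374023438, -126.80453491210938]]
```

The top view shows the cylinder with its tang towards the robot (px 222,285) and its mouth away from it (208,238). The tray is at (420,249) with yellow bearers at (425,232) and (420,262). The worktop around (428,310) is bare. Next I'll refine the tray position.

```bash
python3 - <<'E'
from h import *
np.set_printoptions(precision=4,suppress=True)
for c in ["top","side"]:
    D=np.load(f"{c}.npz"); W=D["W"]; hsv=cv2.cvtColor(D["rgb"],cv2.COLOR_RGB2HSV)
    m=(hsv[...,0]>12)&(hsv[...,0]<32)&(hsv[...,1]>110)&(hsv[...,2]>120)&(abs(W[...,2]-.069)<.012)&(abs(W[...,1]+.314)<.12)&(abs(W[...,0]-.594)<.15)
    n,l,s,cc=cv2.connectedComponentsWithStats(m.astype(np.uint8))
    for i in range(1,n):
        if s[i,4]<30: continue
        p=W[l==i]; r=cv2.minAreaRect(p[:,:2].astype(np.float32)*1000); print(c,s[i,4],r,p[:,2].mean())
    # refined cylinder: midline by u,v direction
    P=W.reshape(-1,3); m=(P[:,2]>0.226)&(P[:,2]<0.29)&(abs(P[:,0]-.54)<.12)&(abs(P[:,1]-.3)<.12); p=P[m]
    a=np.radians(14.5)
    for it in range(5):
        A=np.array([np.cos(a),np.sin(a)]);B=np.array([-A[1],A[0]]); o=np.array([.475,.297]); t=(p[:,:2]-o)@A; w=(p[:,:2]-o)@B
        bins=[(lo,w[(t>lo)&(t<lo+.01)]) for lo in [-.02,-.01,0,.01,.04,.05,.07,.08]]
        x=[b[0]+.005 for b in bins]; y=[(np.percentile(b[1],3)+np.percentile(b[1],97))/2 for b in bins]
        k=np.polyfit(x,y,1); 
        if it<4:a+=k[0]
    print(c,"ang",np.degrees(a),"w0",k,"t",t.min(),t.max(), "tang z", np.median(p[(abs(t)<.02)&(abs(w)<.012)][:,2]))
T=np.load("top.npz")["W"]
for v,u in [(310,428),(300,440),(320,415),(280,425),(325,388),(310,477)]: print(v,u,T[v,u])
R=np.array(ctrl.observe()["ee_rot"]); print(R)
# xArm7 FK test
def dh(t,d,a,al):
    ct,st,ca,sa=np.cos(t),np.sin(t),np.cos(al),np.sin(al)
    return np.array([[ct,-st,0,a],[st*ca,ct*ca,-sa,-d*sa],[st*sa,ct*sa,ca,d*ca],[0,0,0,1]])
E
```

```text
top ang 15.64673327324732 w0 [-0.     0.002] t -0.02936381490840314 0.13082708311444083 tang z 0.23745443471553307
side 67 ((616.361328125, -324.37176513671875), (130.7805633544922, 23.708946228027344), 88.34962463378906) 0.0662860894286993
side 34 ((520.2562255859375, -313.96270751953125), (93.74987030029297, 5.076812744140625), 78.3742904663086) 0.06503758569048769
side ang 12.544958905761895 w0 [ 0.     -0.0007] t -0.033311706855773206 0.1353982534678312 tang z 0.23788819695393015
310 428 [ 0.3835 -0.3303  0.0039]
300 440 [ 0.415  -0.3726 -0.0016]
320 415 [ 0.3525 -0.2858  0.0076]
280 425 [ 0.4819 -0.3295 -0.0093]
325 388 [ 0.3387 -0.1996 -0.0016]
310 477 [ 0.38   -0.4885  0.0044]
[[-0.974   0.2267  0.    ]
 [ 0.2267  0.974  -0.    ]
 [-0.     -0.     -1.    ]]
```

```bash
python3 - <<'E'
from h import *
np.set_printoptions(precision=4,suppress=True)
for c in ["top","side"]:
    D=np.load(f"{c}.npz"); W=D["W"]; hsv=cv2.cvtColor(D["rgb"],cv2.COLOR_RGB2HSV)
    reg=(abs(W[...,1]+.32)<.11)&(abs(W[...,0]-.59)<.14)
    m=reg&(abs(W[...,2]-.069)<.014)&(hsv[...,0]<35)&(hsv[...,1]>90)&(hsv[...,2]>150)
    n,l,s,cc=cv2.connectedComponentsWithStats(m.astype(np.uint8))
    for i in range(1,n):
        if s[i,4]>60:
            p=W[l==i]; print(c,s[i],cv2.minAreaRect(p[:,:2].astype(np.float32)*1000),np.median(p[:,2]))
t=np.load("top.npz"); cv2.imwrite("pics/crop.png",np.hstack([cv2.resize(t["rgb"][205:345,365:485],None,fx=3.3,fy=3.3),cv2.resize(np.load("side.npz")["rgb"][250:390,320:440],None,fx=3.3,fy=3.3)])[:,:,::-1])
E
```

```text
top [404 225  42  15 184] ((627.8221435546875, -320.6094055175781), (132.12388610839844, 32.00750732421875), 82.21768188476562) 0.06775904026901625
top [400 252  43  18 226] ((537.41064453125, -303.05706787109375), (133.71546936035156, 35.316410064697266), 79.56916046142578) 0.06820656185308549
side [379 289  37  40 501] ((632.08544921875, -322.8569641113281), (136.1834716796875, 38.422691345214844), 78.79523468017578) 0.0691145443459611
side [353 306  37  40 508] ((537.260986328125, -307.02593994140625), (133.90098571777344, 37.05863952636719), 79.13377380371094) 0.06919030481202482
```

View pics/crop.png

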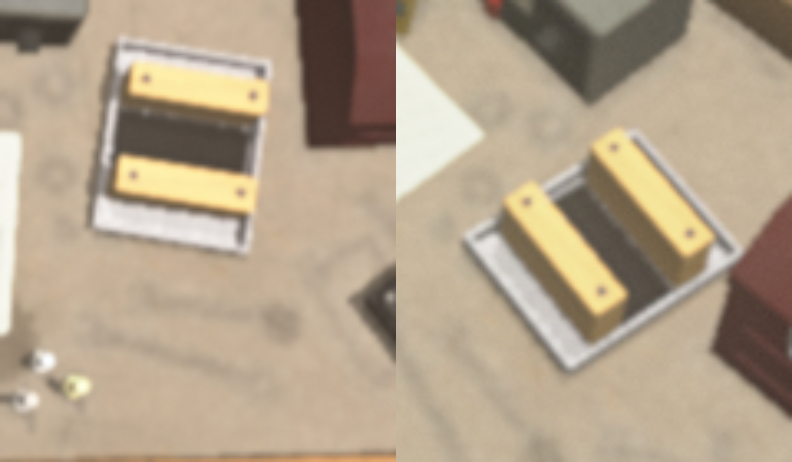

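The crop shows the tray with two yellow bearers, and both cameras put its centre at about (0.584, -0.3135). In this crop the worktop between the tray and the front edge is bare. I'll grip the tang with the tool pitched 45° outward. Flipping the roll later then lets me rap and place with the tool pitched 45° outward again.

```bash
cat >> h.py <<'E'
from scipy.spatial.transform import Rotation as Ro
TANG=np.array([.475,.298,.22]); TRAY=np.array([.584,-.3135,.07])
def tool(az,pitch,flip=False):
    "pitch: deg from down towards azimuth az; tool y = left of az (right if flip)"
    a,p=np.radians(az),np.radians(pitch); u=np.array([np.cos(a),np.sin(a),0])
    z=np.sin(p)*u-np.cos(p)*np.array([0,0,1]); y=np.array([-u[1],u[0],0])*(-1 if flip else 1)
    return np.c_[np.cross(y,z),y,z]
def delta(p,R,frac=(1,)):
    s=ctrl.observe(); R0=np.array(s["ee_rot"]); p0=np.array(s["eef_pos"])
    d=R0.T@(p-p0); r=Ro.from_matrix(R0.T@R).as_rotvec()
    print("t",s["time_s"],"joints",np.round(s["joint_pos"],1),"tcp",np.round(p0,4))
    print("shift",np.round(d,4),"|%.3f|"%np.linalg.norm(d),"turn",np.round(r/np.pi,4),"deg %.1f"%np.degrees(np.linalg.norm(r)))
E
python3 - <<'E'
from h import *
R=tool(14.5,45); delta(TANG-.101*R[:,2],R)
E
```

```text
t 1.4 joints [-79.3  17.8   0.8  86.6  -0.3  75.6  -1.6] tcp [0.1247 0.5357 0.2313]
shift [-0.3318 -0.1852 -0.0601] |0.385| turn [-0.0602 -0.245  -0.1453] deg 52.4
```

```bash
python3 -m inch '[{"z":-0.04},{"z":-0.08},{"z":-0.11,"x":-0.02},{"x":-0.05,"y":-0.03,"z":-0.12,"ax":-0.01,"ay":-0.03,"az":-0.02},{"x":-0.08,"y":-0.05,"z":-0.12,"ax":-0.015,"ay":-0.06,"az":-0.036},{"x":-0.12,"y":-0.07,"z":-0.12,"ax":-0.022,"ay":-0.09,"az":-0.054},{"x":-0.155,"y":-0.09,"z":-0.12,"ax":-0.03,"ay":-0.12,"az":-0.072},{"x":-0.19,"y":-0.11,"z":-0.12,"ax":-0.037,"ay":-0.15,"az":-0.09},{"x":-0.225,"y":-0.125,"z":-0.11,"ax":-0.044,"ay":-0.18,"az":-0.108},{"x":-0.26,"y":-0.145,"z":-0.1,"ax":-0.05,"ay":-0.21,"az":-0.127},{"x":-0.295,"y":-0.165,"z":-0.09,"ax":-0.06,"ay":-0.245,"az":-0.145},{"x":-0.332,"y":-0.185,"z":-0.08,"ax":-0.06,"ay":-0.245,"az":-0.145}]' 1 60
python3 - <<'E'
from h import *
R=tool(14.5,45); delta(TANG-.101*R[:,2],R)
E
```

```text
t 1.4 joints [-79.3  17.8   0.8  86.6  -0.3  75.6  -1.6] tcp [0.1247 0.5357 0.2313]
shift [-0.3318 -0.1852 -0.0601] |0.385| turn [-0.0602 -0.245  -0.1453] deg 52.4$[0]: bad value
```

```bash
python3 -m inch '[{"x":0,"y":0,"z":-0.04,"ax":0,"ay":0,"az":0},{"x":0,"y":0,"z":-0.08,"ax":0,"ay":0,"az":0},{"x":-0.02,"y":0,"z":-0.11,"ax":0,"ay":0,"az":0},{"x":-0.05,"y":-0.03,"z":-0.12,"ax":-0.01,"ay":-0.03,"az":-0.02},{"x":-0.08,"y":-0.05,"z":-0.12,"ax":-0.015,"ay":-0.06,"az":-0.036},{"x":-0.12,"y":-0.07,"z":-0.12,"ax":-0.022,"ay":-0.09,"az":-0.054},{"x":-0.155,"y":-0.09,"z":-0.12,"ax":-0.03,"ay":-0.12,"az":-0.072},{"x":-0.19,"y":-0.11,"z":-0.12,"ax":-0.037,"ay":-0.15,"az":-0.09},{"x":-0.225,"y":-0.125,"z":-0.11,"ax":-0.044,"ay":-0.18,"az":-0.108},{"x":-0.26,"y":-0.145,"z":-0.1,"ax":-0.05,"ay":-0.21,"az":-0.127},{"x":-0.295,"y":-0.165,"z":-0.09,"ax":-0.06,"ay":-0.245,"az":-0.145},{"x":-0.332,"y":-0.185,"z":-0.08,"ax":-0.06,"ay":-0.245,"az":-0.145}]' 1 60
python3 - <<'E'
from h import *
R=tool(14.5,45); delta(TANG-.101*R[:,2],R)
E
```

```text
time_s: 2.4
eef_pos: [0.3997, 0.2748, 0.3011]
ee_rot: [[-0.688, -0.256, 0.679], [-0.191, 0.967, 0.17], [-0.7, -0.013, -0.714]]
wrist_force: [-0.7, -1.6, -3.7]
finger_gap: 1.002
grasp_force: 0.0
t 2.4 joints [-69.4 -16.9   8.6 126.4  48.   47.   18.1] tcp [0.3997 0.2748 0.3011]
shift [0.0015 0.0037 0.0119] |0.013| turn [-0.0016 -0.0032  0.0041] deg 1.0
```

```bash
python3 - <<'E'
from h import *
np.set_printoptions(precision=4,suppress=True)
rgb,d,K,T=cap("wrist"); W=cloud(d,K,T); cv2.imwrite("pics/w1.png",rgb[:,:,::-1])
P=W.reshape(-1,3)[d.ravel()>0]
a=np.radians(14.5);A=np.array([np.cos(a),np.sin(a)]);B=np.array([-A[1],A[0]])
t=(P[:,:2]-TANG[:2])@A; w=(P[:,:2]-TANG[:2])@B
for lo in np.arange(-.035,.14,.01):
    k=(t>lo)&(t<lo+.01)&(abs(w)<.06)&(P[:,2]>.222)&(P[:,2]<.29)
    if k.sum()>5: print("%.3f n%d w %.4f %.4f zmax %.4f"%(lo,k.sum(),*np.percentile(w[k],[2,98]),np.percentile(P[k,2],98)))
E
```

```text
-0.035 n639 w -0.0125 0.0153 zmax 0.2331
-0.025 n614 w -0.0140 0.0158 zmax 0.2390
-0.015 n288 w -0.0131 0.0161 zmax 0.2403
-0.005 n207 w -0.0119 0.0156 zmax 0.2405
0.005 n185 w -0.0117 0.0162 zmax 0.2403
0.015 n168 w -0.0117 0.0164 zmax 0.2406
0.025 n1236 w -0.0243 0.0312 zmax 0.2497
0.035 n366 w -0.0278 0.0318 zmax 0.2521
0.045 n122 w -0.0223 0.0315 zmax 0.2520
0.055 n388 w -0.0244 0.0315 zmax 0.2582
0.065 n227 w -0.0244 0.0313 zmax 0.2617
0.075 n125 w -0.0245 0.0319 zmax 0.2514
0.085 n122 w -0.0247 0.0327 zmax 0.2515
0.095 n116 w -0.0242 0.0329 zmax 0.2519
0.105 n140 w -0.0233 0.0329 zmax 0.2524
0.115 n1091 w -0.0338 0.0440 zmax 0.2616
0.125 n78 w -0.0293 0.0417 zmax 0.2624
```

View pics/w1.png

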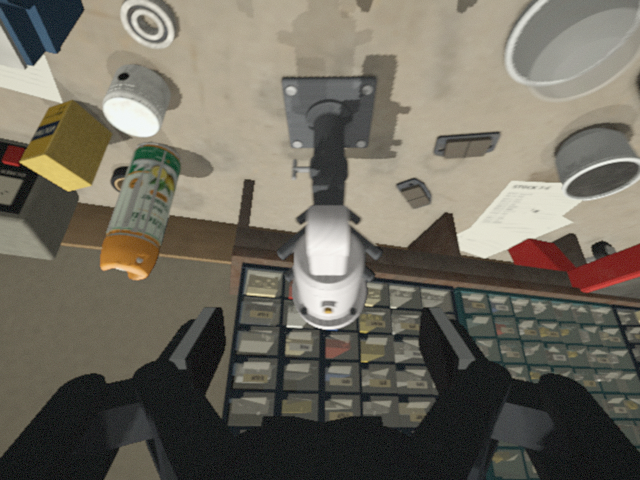

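The wrist view shows the tang pointing at the gripper (px 330,240), centred between the fingers (x 200 to 460). The V-rests and stand are behind it and clear. I'll apply the small correction and go in.

```bash
sed -i 's/^TANG=.*;/TANG=np.array([.4746,.2995,.22]);/' h.py; python3 - <<'E'
from h import *
R=tool(15,45); delta(TANG+.019*R[:,2],R)
E
```

```text
t 2.45 joints [-69.  -16.9   9.5 126.2  48.   47.1  18.4] tcp [0.4069 0.2663 0.3019]
shift [0.0042 0.0179 0.1289] |0.130| turn [-0.0083 -0.0038 -0.0022] deg 1.7
```

```bash
python3 -m inch '[{"x":0.002,"y":0.0,"z":0.01,"ax":-0.004,"ay":-0.002,"az":-0.001},{"x":0.002,"y":0.0,"z":0.02,"ax":-0.004,"ay":-0.002,"az":-0.001},{"x":0.002,"y":0.0,"z":0.03,"ax":-0.004,"ay":-0.002,"az":-0.001},{"x":0.002,"y":0.0,"z":0.04,"ax":-0.004,"ay":-0.002,"az":-0.001},{"x":0.002,"y":0.0,"z":0.04,"ax":-0.004,"ay":-0.002,"az":-0.001},{"x":0.002,"y":0.0,"z":0.04,"ax":-0.004,"ay":-0.002,"az":-0.001}]'
python3 - <<'E'
from h import *
R=tool(15,45); delta(TANG+.019*R[:,2],R)
E
```

```text
time_s: 2.95
eef_pos: [0.4312, 0.2878, 0.2821]
ee_rot: [[-0.68, -0.259, 0.686], [-0.178, 0.966, 0.189], [-0.711, 0.006, -0.703]]
wrist_force: [-0.9, -0.1, -0.9]
finger_gap: 1.0
grasp_force: 0.0
t 2.95 joints [-67.6 -12.5  11.6 126.8  51.3  39.5  15.9] tcp [0.4312 0.2878 0.2821]
shift [ 0.0127 -0.0005  0.0946] |0.095| turn [ 0.0015  0.0019 -0.0014] deg 0.5
```

```bash
python3 -m inch '[{"x":0.006,"y":0,"z":0.01,"ax":0.001,"ay":0.001,"az":-0.001},{"x":0.012,"y":0,"z":0.02,"ax":0.001,"ay":0.002,"az":-0.001},{"x":0.013,"y":0,"z":0.03,"ax":0.001,"ay":0.002,"az":-0.001},{"x":0.013,"y":0,"z":0.04,"ax":0.001,"ay":0.002,"az":-0.001},{"x":0.013,"y":0,"z":0.05,"ax":0.001,"ay":0.002,"az":-0.001},{"x":0.013,"y":0,"z":0.06,"ax":0.001,"ay":0.002,"az":-0.001},{"x":0.013,"y":0,"z":0.07,"ax":0.001,"ay":0.002,"az":-0.001},{"x":0.013,"y":0,"z":0.08,"ax":0.001,"ay":0.002,"az":-0.001},{"x":0.013,"y":0,"z":0.09,"ax":0.001,"ay":0.002,"az":-0.001},{"x":0.013,"y":0,"z":0.095,"ax":0.001,"ay":0.002,"az":-0.001},{"x":0.013,"y":0,"z":0.095,"ax":0.001,"ay":0.002,"az":-0.001},{"x":0.013,"y":0,"z":0.095,"ax":0.001,"ay":0.002,"az":-0.001}]'
python3 - <<'E'
from h import *
R=tool(15,45); delta(TANG+.019*R[:,2],R)
E
```

```text
time_s: 3.95
eef_pos: [0.4873, 0.304, 0.2065]
ee_rot: [[-0.683, -0.26, 0.683], [-0.182, 0.966, 0.186], [-0.707, 0.002, -0.707]]
wrist_force: [-0.1, -0.1, -0.4]
finger_gap: 0.998
grasp_force: 0.0
t 3.95 joints [-63.    0.4  15.5 127.9  63.8  24.8   4.1] tcp [0.4873 0.304  0.2065]
shift [-0.0001 -0.001  -0.0001] |0.001| turn [ 0.0008  0.0001 -0.0002] deg 0.2
```

```bash
python3 -m inch '[{"x":0,"y":0,"z":0,"ax":0,"ay":0,"az":0},{"x":0,"y":0,"z":0,"ax":0,"ay":0,"az":0},{"x":0,"y":0,"z":0,"ax":0,"ay":0,"az":0},{"x":0,"y":0,"z":0,"ax":0,"ay":0,"az":0},{"x":0,"y":0,"z":0,"ax":0,"ay":0,"az":0},{"x":0,"y":0,"z":0,"ax":0,"ay":0,"az":0},{"x":0,"y":0,"z":0,"ax":0,"ay":0,"az":0},{"x":0,"y":0,"z":0,"ax":0,"ay":0,"az":0},{"x":0,"y":0,"z":0,"ax":0,"ay":0,"az":0},{"x":0,"y":0,"z":0,"ax":0,"ay":0,"az":0}]' -1 110
```

```text
time_s: 4.78
eef_pos: [0.4874, 0.3037, 0.2064]
ee_rot: [[-0.683, -0.26, 0.683], [-0.182, 0.966, 0.186], [-0.707, 0.002, -0.707]]
wrist_force: [-3.5, -2.5, 4.9]
finger_gap: 0.339
grasp_force: 108.0
```

```bash
python3 -m inch '[{"x":-0.0035,"y":0,"z":-0.0035,"ax":0,"ay":0,"az":0},{"x":-0.0085,"y":0,"z":-0.0085,"ax":0,"ay":0,"az":0},{"x":-0.0155,"y":0,"z":-0.0155,"ax":0,"ay":0,"az":0},{"x":-0.024,"y":0,"z":-0.024,"ax":0,"ay":0,"az":0},{"x":-0.034,"y":0,"z":-0.034,"ax":0,"ay":0,"az":0},{"x":-0.044,"y":0,"z":-0.044,"ax":0,"ay":0,"az":0},{"x":-0.054,"y":0,"z":-0.054,"ax":0,"ay":0,"az":0},{"x":-0.0635,"y":0,"z":-0.0635,"ax":0,"ay":0,"az":0},{"x":-0.072,"y":0,"z":-0.072,"ax":0,"ay":0,"az":0},{"x":-0.079,"y":0,"z":-0.079,"ax":0,"ay":0,"az":0},{"x":-0.0835,"y":0,"z":-0.0835,"ax":0,"ay":0,"az":0},{"x":-0.085,"y":0,"z":-0.085,"ax":0,"ay":0,"az":0}]'
python3 - <<'E'
from h import *
R=tool(-28,45,True);s=ctrl.observe();print(np.round(s["joint_pos"],1))
delta(np.array([.5,.1,.4]),tool(20,0))
E
```

```text
time_s: 5.78
eef_pos: [0.4865, 0.3022, 0.3237]
ee_rot: [[-0.686, -0.258, 0.68], [-0.183, 0.966, 0.182], [-0.704, 0.001, -0.71]]
wrist_force: [0.9, -0.1, -5.9]
finger_gap: 0.337
grasp_force: 108.8
[-65.6  -8.3  16.1 116.8  42.4  39.5  30.1]
t 5.7833 joints [-65.6  -8.3  16.1 116.8  42.4  39.5  30.1] tcp [0.4865 0.3022 0.3237]
shift [-0.0259 -0.1988 -0.0818] |0.217| turn [-0.0107  0.2483 -0.0266] deg 45.0
```

```bash
python3 -m inch '[{"x":-0.001,"y":-0.004,"z":-0.002,"ax":0,"ay":0.005,"az":0},{"x":-0.002,"y":-0.016,"z":-0.007,"ax":-0.001,"ay":0.02,"az":-0.002},{"x":-0.004,"y":-0.034,"z":-0.014,"ax":-0.002,"ay":0.042,"az":-0.005},{"x":-0.007,"y":-0.056,"z":-0.023,"ax":-0.003,"ay":0.069,"az":-0.008},{"x":-0.01,"y":-0.08,"z":-0.033,"ax":-0.004,"ay":0.099,"az":-0.011},{"x":-0.014,"y":-0.104,"z":-0.043,"ax":-0.006,"ay":0.129,"az":-0.014},{"x":-0.017,"y":-0.127,"z":-0.052,"ax":-0.007,"ay":0.159,"az":-0.017},{"x":-0.02,"y":-0.149,"z":-0.061,"ax":-0.008,"ay":0.186,"az":-0.02},{"x":-0.022,"y":-0.169,"z":-0.07,"ax":-0.009,"ay":0.211,"az":-0.023},{"x":-0.024,"y":-0.185,"z":-0.076,"ax":-0.01,"ay":0.23,"az":-0.025},{"x":-0.025,"y":-0.195,"z":-0.08,"ax":-0.011,"ay":0.243,"az":-0.027},{"x":-0.026,"y":-0.199,"z":-0.082,"ax":-0.011,"ay":0.248,"az":-0.027}]'
python3 - <<'E'
from h import *
delta(np.array([.5,-.2,.42]),tool(-22,0))
E
```

```text
time_s: 6.78
eef_pos: [0.5031, 0.0981, 0.401]
ee_rot: [[-0.94, -0.341, 0.005], [-0.341, 0.94, -0.003], [-0.004, -0.005, -1.0]]
wrist_force: [2.8, -3.1, -7.2]
finger_gap: 0.337
grasp_force: 118.5
t 6.7833 joints [-50.2  14.6  50.   72.4 -11.   97.7 107.3] tcp [0.5031 0.0981 0.401 ]
shift [ 0.1044 -0.2793 -0.018 ] |0.299| turn [-0.001   0.0017  0.2329] deg 41.9
```

```bash
python3 -m inch '[{"x":0,"y":-0.002,"z":0,"ax":0,"ay":0,"az":-0.01},{"x":0,"y":-0.01,"z":0,"ax":0,"ay":0,"az":-0.03},{"x":0,"y":-0.02,"z":0,"ax":0,"ay":0,"az":-0.06},{"x":0,"y":-0.03,"z":0,"ax":0,"ay":0,"az":-0.09},{"x":0,"y":-0.038,"z":0,"ax":0,"ay":0,"az":-0.12},{"x":0,"y":-0.04,"z":0,"ax":0,"ay":0,"az":-0.14},{"x":0,"y":-0.04,"z":0,"ax":0,"ay":0,"az":-0.15},{"x":0,"y":-0.04,"z":0,"ax":0,"ay":0,"az":-0.15}]'
python3 - <<'E'
from h import *
delta(np.array([.5,-.2,.42]),tool(152,0))
E
```

```text
time_s: 7.45
eef_pos: [0.5144, 0.0636, 0.401]
ee_rot: [[-0.679, -0.734, 0.004], [-0.734, 0.679, 0.003], [-0.004, -0.001, -1.0]]
wrist_force: [-0.0, 1.2, -10.5]
finger_gap: 0.334
grasp_force: 115.3
t 7.45 joints [-42.7  14.9  46.1  71.4 -10.9  97.8 138.1] tcp [0.5144 0.0636 0.401 ]
shift [ 0.2032 -0.1684 -0.0197] |0.265| turn [-0.0014  0.0007 -0.582 ] deg 104.8
```

```bash
python3 -m inch '[{"x":0.002,"y":-0.002,"z":0,"ax":0,"ay":0,"az":0.008},{"x":0.008,"y":-0.006,"z":-0.002,"ax":0,"ay":0,"az":0.025},{"x":0.017,"y":-0.014,"z":-0.003,"ax":0,"ay":0,"az":0.055},{"x":0.029,"y":-0.023,"z":-0.006,"ax":0,"ay":0,"az":0.09},{"x":0.041,"y":-0.032,"z":-0.008,"ax":0,"ay":0,"az":0.127},{"x":0.053,"y":-0.042,"z":-0.01,"ax":0,"ay":0,"az":0.165},{"x":0.065,"y":-0.052,"z":-0.013,"ax":0,"ay":0,"az":0.203},{"x":0.077,"y":-0.061,"z":-0.015,"ax":0,"ay":0,"az":0.24},{"x":0.087,"y":-0.069,"z":-0.017,"ax":0,"ay":0,"az":0.275},{"x":0.095,"y":-0.075,"z":-0.019,"ax":0,"ay":0,"az":0.305},{"x":0.1,"y":-0.08,"z":-0.02,"ax":0,"ay":0,"az":0.325},{"x":0.102,"y":-0.081,"z":-0.02,"ax":0,"ay":0,"az":0.335}]'
python3 - <<'E'
from h import *
delta(np.array([.5,-.2,.42]),tool(-73,0))
E
```

```text
time_s: 8.45
eef_pos: [0.5045, -0.0685, 0.4216]
ee_rot: [[-0.972, 0.234, 0.005], [0.234, 0.972, 0.002], [-0.005, 0.003, -1.0]]
wrist_force: [-0.8, -1.0, -8.3]
finger_gap: 0.34
grasp_force: 115.9
t 8.45 joints [-37.   16.6  60.5  69.8 -14.9 101.2  95.9] tcp [ 0.5045 -0.0685  0.4216]
shift [-0.0264 -0.1289  0.0014] |0.132| turn [0.0016 0.0009 0.3304] deg 59.5
```

```bash
python3 -m inch '[{"x":0,"y":-0.002,"z":0,"ax":0,"ay":0,"az":0.008},{"x":-0.002,"y":-0.01,"z":0,"ax":0,"ay":0,"az":0.025},{"x":-0.004,"y":-0.022,"z":0,"ax":0,"ay":0,"az":0.055},{"x":-0.007,"y":-0.036,"z":0,"ax":0,"ay":0,"az":0.09},{"x":-0.01,"y":-0.051,"z":0,"ax":0,"ay":0,"az":0.127},{"x":-0.014,"y":-0.067,"z":0,"ax":0,"ay":0,"az":0.165},{"x":-0.017,"y":-0.082,"z":0,"ax":0,"ay":0,"az":0.203},{"x":-0.02,"y":-0.097,"z":0,"ax":0,"ay":0,"az":0.24},{"x":-0.022,"y":-0.11,"z":0,"ax":0,"ay":0,"az":0.275},{"x":-0.024,"y":-0.12,"z":0,"ax":0,"ay":0,"az":0.305},{"x":-0.025,"y":-0.126,"z":0,"ax":0,"ay":0,"az":0.325},{"x":-0.026,"y":-0.129,"z":0,"ax":0,"ay":0,"az":0.335}]'
python3 - <<'E'
from h import *
delta(np.array([.5,-.27,.42]),tool(-140,0))
E
```

```text
time_s: 9.45
eef_pos: [0.5007, -0.1988, 0.4208]
ee_rot: [[-0.281, 0.96, 0.004], [0.96, 0.281, 0.003], [0.002, 0.005, -1.0]]
wrist_force: [0.3, 1.2, -7.6]
finger_gap: 0.334
grasp_force: 117.2
t 9.45 joints [-22.1  25.   70.6  65.  -24.6 104.7  56.3] tcp [ 0.5007 -0.1988  0.4208]
shift [-0.0681 -0.0207  0.0006] |0.071| turn [ 0.0012 -0.0014  0.3686] deg 66.3
```

```bash
python3 -m inch '[{"x":0,"y":0,"z":0,"ax":0,"ay":0,"az":0.008},{"x":0,"y":0,"z":0,"ax":0,"ay":0,"az":0.025},{"x":0,"y":0,"z":0,"ax":0,"ay":0,"az":0.055},{"x":0,"y":0,"z":0,"ax":0,"ay":0,"az":0.09},{"x":0,"y":0,"z":0,"ax":0,"ay":0,"az":0.127},{"x":0,"y":0,"z":0,"ax":0,"ay":0,"az":0.165},{"x":0,"y":0,"z":0,"ax":0,"ay":0,"az":0.203},{"x":0,"y":0,"z":0,"ax":0,"ay":0,"az":0.24},{"x":0,"y":0,"z":0,"ax":0,"ay":0,"az":0.275},{"x":0,"y":0,"z":0,"ax":0,"ay":0,"az":0.305},{"x":0,"y":0,"z":0,"ax":0,"ay":0,"az":0.325},{"x":0,"y":0,"z":0,"ax":0,"ay":0,"az":0.335}]'
python3 - <<'E'
from h import *
delta(np.array([.5,-.2,.42]),tool(-208,0))
E
```

```text
time_s: 10.45
eef_pos: [0.5017, -0.1967, 0.4211]
ee_rot: [[0.691, 0.723, 0.006], [0.723, -0.691, 0.004], [0.007, 0.001, -1.0]]
wrist_force: [0.3, -1.1, -5.5]
finger_gap: 0.338
grasp_force: 116.9
t 10.45 joints [-23.   25.8  72.8  65.  -26.  105.1  -3. ] tcp [ 0.5017 -0.1967  0.4211]
shift [-0.0035  0.001   0.0011] |0.004| turn [-0.0011 -0.0022  0.4127] deg 74.3
```

```bash
python3 - <<'E'
from h import *
R=tool(0,45,True); delta(np.array([.50,-.25,.42]),R)
R=tool(10,30,True); delta(np.array([.50,-.23,.42]),R)
E
```

```text
t 10.45 joints [-23.   25.8  72.8  65.  -26.  105.1  -3. ] tcp [ 0.5017 -0.1967  0.4211]
shift [-0.0397  0.0356  0.0009] |0.053| turn [-0.1013  0.2337  0.2432] deg 63.4
t 10.45 joints [-23.   25.8  72.8  65.  -26.  105.1  -3. ] tcp [ 0.5017 -0.1967  0.4211]
shift [-0.0252  0.0218  0.001 ] |0.033| turn [-0.053   0.1587  0.1967] deg 46.5
```

```bash
python3 -m inch '[{"x":0,"y":0,"z":0,"ax":-0.001,"ay":0.003,"az":0.004},{"x":-0.002,"y":0.002,"z":0,"ax":-0.004,"ay":0.013,"az":0.016},{"x":-0.004,"y":0.004,"z":0,"ax":-0.009,"ay":0.027,"az":0.033},{"x":-0.007,"y":0.006,"z":0,"ax":-0.015,"ay":0.044,"az":0.055},{"x":-0.01,"y":0.009,"z":0,"ax":-0.021,"ay":0.064,"az":0.079},{"x":-0.013,"y":0.011,"z":0,"ax":-0.028,"ay":0.083,"az":0.102},{"x":-0.016,"y":0.014,"z":0,"ax":-0.034,"ay":0.102,"az":0.126},{"x":-0.019,"y":0.016,"z":0,"ax":-0.04,"ay":0.119,"az":0.148},{"x":-0.021,"y":0.019,"z":0,"ax":-0.045,"ay":0.135,"az":0.167},{"x":-0.023,"y":0.02,"z":0,"ax":-0.049,"ay":0.148,"az":0.183},{"x":-0.025,"y":0.022,"z":0,"ax":-0.052,"ay":0.156,"az":0.193},{"x":-0.025,"y":0.022,"z":0,"ax":-0.053,"ay":0.159,"az":0.197}]'
python3 - <<'E'
from h import *
R=tool(0,45,True); delta(np.array([.53,-.29,.36]),R)
R=tool(-15,45,True); delta(np.array([.53,-.29,.36]),R)
E
```

```text
time_s: 11.45
eef_pos: [0.4968, -0.2326, 0.4199]
ee_rot: [[0.854, 0.172, 0.492], [0.147, -0.985, 0.089], [0.5, -0.004, -0.866]]
wrist_force: [-0.4, 0.6, -7.3]
finger_gap: 0.333
grasp_force: 117.0
t 11.45 joints [-37.2  -7.5  67.9  90.4 -13.5  70.1 -46.1] tcp [ 0.4968 -0.2326  0.4199]
shift [-0.01    0.0625  0.0631] |0.089| turn [-0.0344  0.0833  0.043 ] deg 18.0
t 11.45 joints [-37.2  -7.5  67.9  90.4 -13.5  70.1 -46.1] tcp [ 0.4968 -0.2326  0.4199]
shift [-0.01    0.0625  0.0631] |0.089| turn [-0.0853  0.0823  0.1093] deg 29.0
```

```bash
python3 - <<'E'
from h import *
R=tool(-15,45,True); delta(np.array([.597,-.317,.30]),R)
E
```

```text
t 11.45 joints [-37.2  -7.5  67.9  90.4 -13.5  70.1 -46.1] tcp [ 0.4968 -0.2326  0.4199]
shift [0.0132 0.1008 0.1456] |0.178| turn [-0.0853  0.0823  0.1093] deg 29.0
```

```bash
python3 -m inch '[{"x":0,"y":0.002,"z":0.003,"ax":-0.002,"ay":0.002,"az":0.002},{"x":0.001,"y":0.008,"z":0.012,"ax":-0.007,"ay":0.007,"az":0.009},{"x":0.002,"y":0.017,"z":0.025,"ax":-0.014,"ay":0.014,"az":0.019},{"x":0.004,"y":0.028,"z":0.041,"ax":-0.024,"ay":0.023,"az":0.031},{"x":0.005,"y":0.04,"z":0.058,"ax":-0.034,"ay":0.033,"az":0.044},{"x":0.007,"y":0.052,"z":0.076,"ax":-0.044,"ay":0.043,"az":0.057},{"x":0.008,"y":0.065,"z":0.093,"ax":-0.055,"ay":0.053,"az":0.07},{"x":0.01,"y":0.076,"z":0.109,"ax":-0.064,"ay":0.062,"az":0.082},{"x":0.011,"y":0.086,"z":0.124,"ax":-0.072,"ay":0.07,"az":0.093},{"x":0.012,"y":0.094,"z":0.135,"ax":-0.079,"ay":0.077,"az":0.102},{"x":0.013,"y":0.099,"z":0.143,"ax":-0.084,"ay":0.081,"az":0.107},{"x":0.013,"y":0.101,"z":0.146,"ax":-0.085,"ay":0.082,"az":0.109}]'
python3 - <<'E'
from h import *
np.set_printoptions(precision=4,suppress=True)
R=tool(-15,45,True); delta(np.array([.597,-.317,.25]),R)
ims=[]
for c in ["top","side"]:
    rgb,d,K,T=cap(c); np.savez(f"{c}1.npz",rgb=rgb,W=cloud(d,K,T),d=d,K=K,T=T); ims.append(cv2.resize(rgb[170:340,310:510] if c=="top" else rgb[200:370,310:510],(400,340)))
cv2.imwrite("pics/c1.png",np.hstack(ims)[:,:,::-1])
E
```

```text
time_s: 12.45
eef_pos: [0.5997, -0.3142, 0.2965]
ee_rot: [[0.689, -0.254, 0.678], [-0.178, -0.967, -0.182], [0.702, 0.005, -0.712]]
wrist_force: [0.2, 0.9, -8.3]
finger_gap: 0.337
grasp_force: 117.5
t 12.45 joints [-26.9   9.4  67.5 109.2 -48.3  32.8 -33.9] tcp [ 0.5997 -0.3142  0.2965]
shift [-0.0341  0.0032  0.0318] |0.047| turn [-0.      0.0022  0.0022] deg 0.6
```

View pics/c1.png

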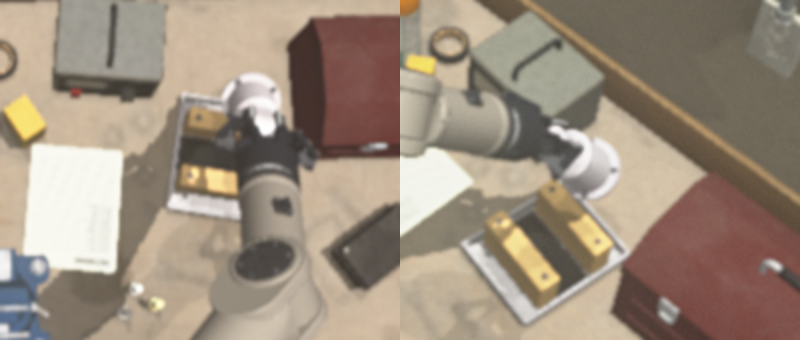

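The crop shows the mouth tilted outward, away from the robot, over the far bearer. The cylinder has sagged about the pads. I'll measure the tilt.

```bash
cat > fit.py <<'E'
from h import *
from scipy.optimize import least_squares
def fit(files,view=True):
    """fit cylinder axis: barrel points at radius 32 between s=35..110 from tang, flange r 42 s 115..130; returns tang centre, axis"""
    s=ctrl.observe(); R=np.array(s["ee_rot"]); g=np.array(s["eef_pos"])-.019*R[:,2]
    P=[]
    for f in files:
        D=np.load(f); W=D["W"].reshape(-1,3); hsv=cv2.cvtColor(D["rgb"],cv2.COLOR_RGB2HSV).reshape(-1,3)
        m=(np.linalg.norm(W-g,axis=1)<.15)&(hsv[:,1]<60)&(hsv[:,2]>110)&(W[:,2]>.09)
        P.append(W[m])
    P=np.vstack(P); best=None
    def res(v,P=P):
        th,ph,c=v[0],v[1],v[2:5]   # axis: in tool frame, angle th from tool z towards -tool x.. plus lateral ph
        a=R@np.array([np.sin(th)*np.cos(ph),np.sin(ph),np.cos(th)*np.cos(ph)])
        q=P-(g+c); t=q@a; r=np.linalg.norm(q-np.outer(t,a),axis=1)
        # distance to the solid surface (profile): barrel, flange
        db=np.hypot(r-32,0) if False else np.abs(r-.032)+np.maximum(0,.03-t)+np.maximum(0,t-.13)
        df=np.hypot(r-.042,np.maximum(0,np.maximum(.116-t,t-.13)))
        df2=np.hypot(np.minimum(abs(t-.116),abs(t-.13)),np.maximum(0,np.maximum(r-.042,.026-r)))
        ds=np.hypot(t-.03,np.maximum(0,r-.032))
        return np.minimum(np.minimum(np.minimum(db,df),np.minimum(df2,ds)),.02)
    for th in np.radians(np.arange(-60,61,10)):
        for it in [0]:
            r=least_squares(res,[th,0,0,0,0],loss="soft_l1",f_scale=.003,bounds=([-2,-.15,-.012,-.006,-.012],[2,.15,.012,.006,.012]))
            if best is None or r.cost<best.cost: best=r
    v=best.x; a=R@np.array([np.sin(v[0])*np.cos(v[1]),np.sin(v[1]),np.cos(v[0])*np.cos(v[1])])
    print("n",len(P),"med res",np.median(abs(res(v))),"th %.1f ph %.1f"%tuple(np.degrees(v[:2])),"c",v[2:],"axis",a,"tilt from down %.1f"%np.degrees(np.arccos(-a[2])),"mouth",g+v[2:]+.13*a,"tang",g+v[2:])
    return a
if __name__=="__main__":
    np.set_printoptions(precision=4,suppress=True)
    fit(["side1.npz"]); fit(["top1.npz"]); fit(["top1.npz","side1.npz"])
E
python3 fit.py
```

```text
n 911 med res 0.001901203019065989 th -16.2 ph 0.3 c [-0.0058  0.0019 -0.012 ] axis [ 0.4598 -0.1311 -0.8783] tilt from down 28.6 mouth [ 0.6408 -0.3268  0.1859] tang [ 0.581  -0.3097  0.3001]
n 702 med res 0.0023085935787545107 th -15.8 ph -1.4 c [-0.0085  0.0008 -0.012 ] axis [ 0.4736 -0.1042 -0.8745] tilt from down 29.0 mouth [ 0.6399 -0.3245  0.1864] tang [ 0.5784 -0.3109  0.3001]
n 1613 med res 0.0020572770779967754 th -16.0 ph -0.2 c [-0.007   0.0015 -0.012 ] axis [ 0.4656 -0.1226 -0.8765] tilt from down 28.8 mouth [ 0.6404 -0.3261  0.1861] tang [ 0.5798 -0.3102  0.3001]
```

```bash
sed -i 's/-.012,-.006,-.012\],\[2,.15,.012,.006,.012/-.03,-.02,-.03],[2,.15,.03,.02,.03/' fit.py; python3 fit.py; python3 - <<'E'
from h import *
R=tool(-15,16,True); delta(TRAY+[0,0,.19]+.019*R[:,2],R)
E
```

```text
n 911 med res 0.0016017476383057248 th -13.4 ph 0.5 c [-0.0087  0.0028 -0.0154] axis [ 0.5003 -0.1441 -0.8538] tilt from down 31.4 mouth [ 0.6432 -0.3276  0.1857] tang [ 0.5781 -0.3089  0.2967]
n 702 med res 0.0018441997476817754 th -13.3 ph 0.0 c [-0.0098  0.0033 -0.0159] axis [ 0.5036 -0.1373 -0.853 ] tilt from down 31.5 mouth [ 0.6425 -0.3262  0.1853] tang [ 0.577  -0.3084  0.2962]
n 1613 med res 0.0018044732551772552 th -13.2 ph 0.2 c [-0.0094  0.0028 -0.0157] axis [ 0.5038 -0.1408 -0.8523] tilt from down 31.5 mouth [ 0.6429 -0.3272  0.1856] tang [ 0.5774 -0.3089  0.2964]
t 12.55 joints [-26.9   9.3  67.6 109.1 -48.2  32.9 -34. ] tcp [ 0.5998 -0.3151  0.2986]
shift [-0.0474  0.0022  0.033 ] |0.058| turn [ 0.0006 -0.1597  0.0021] deg 28.7
```

```bash
python3 -m inch '[{"x":-0.001,"y":0,"z":0,"ax":0,"ay":-0.004,"az":0},{"x":-0.004,"y":0,"z":0.002,"ax":0,"ay":-0.014,"az":0},{"x":-0.008,"y":0,"z":0.004,"ax":0,"ay":-0.028,"az":0},{"x":-0.013,"y":0.001,"z":0.007,"ax":0,"ay":-0.046,"az":0.001},{"x":-0.019,"y":0.001,"z":0.01,"ax":0,"ay":-0.066,"az":0.001},{"x":-0.025,"y":0.001,"z":0.013,"ax":0,"ay":-0.086,"az":0.001},{"x":-0.03,"y":0.001,"z":0.016,"ax":0,"ay":-0.106,"az":0.001},{"x":-0.035,"y":0.002,"z":0.019,"ax":0,"ay":-0.124,"az":0.002},{"x":-0.04,"y":0.002,"z":0.021,"ax":0,"ay":-0.14,"az":0.002},{"x":-0.044,"y":0.002,"z":0.023,"ax":0,"ay":-0.153,"az":0.002},{"x":-0.046,"y":0.002,"z":0.024,"ax":0,"ay":-0.162,"az":0.002},{"x":-0.047,"y":0.002,"z":0.025,"ax":0,"ay":-0.165,"az":0.002}]'  - 120
cat > look.py <<'E'
from fit import *
import sys
np.set_printoptions(precision=4,suppress=True)
n=sys.argv[1]; s=ctrl.observe(); print(np.round(s["joint_pos"],1)); ims=[]
for c in ["top","side"]:
    rgb,d,K,T=cap(c); np.savez(f"{c}{n}.npz",rgb=rgb,W=cloud(d,K,T),d=d,K=K,T=T); ims.append(cv2.resize(rgb[170:340,310:510] if c=="top" else rgb[200:370,310:510],(400,340)))
cv2.imwrite(f"pics/c{n}.png",np.hstack(ims)[:,:,::-1])
for f in ([f"side{n}.npz"],[f"top{n}.npz"],[f"top{n}.npz",f"side{n}.npz"]): fit(f)
E
python3 look.py 2
```

```text
time_s: 13.55
eef_pos: [0.5869, -0.3144, 0.2514]
ee_rot: [[0.931, -0.258, 0.256], [-0.248, -0.966, -0.071], [0.266, 0.003, -0.964]]
wrist_force: [-0.1, 0.1, -6.8]
finger_gap: 0.334
grasp_force: 119.8
[-13.4  31.4  65.8  84.  -38.4  70.8 -50.1]
n 1023 med res 0.0020510314415866406 th -13.7 ph -0.2 c [-0.012   0.0026 -0.0051] axis [ 0.0288 -0.0065 -0.9996] tilt from down 1.7 mouth [ 0.5728 -0.3114  0.1343] tang [ 0.569  -0.3105  0.2642]
n 309 med res 0.0011856376813832309 th -14.8 ph -0.1 c [-0.0102  0.0027 -0.0074] axis [ 0.0104 -0.0026 -0.9999] tilt from down 0.6 mouth [ 0.5723 -0.3107  0.132 ] tang [ 0.5709 -0.3104  0.262 ]
n 1332 med res 0.001859042182213444 th -14.0 ph -0.1 c [-0.0117  0.0027 -0.0059] axis [ 0.0247 -0.0076 -0.9997] tilt from down 1.5 mouth [ 0.5726 -0.3114  0.1335] tang [ 0.5694 -0.3104  0.2634]
```

View pics/c2.png

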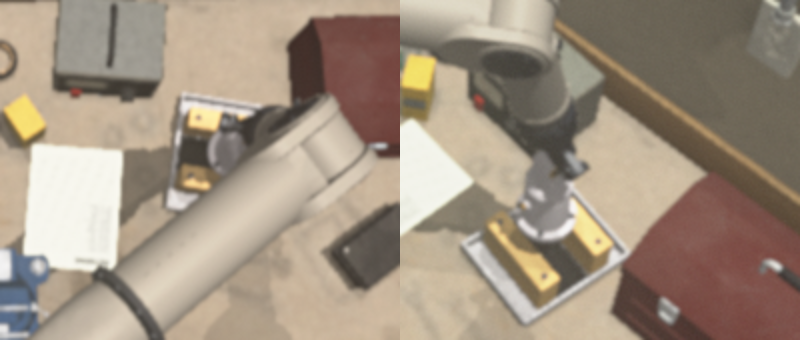

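The crop shows the cylinder now mouth-down over the bearer gap, within 1.5° of vertical. I'll trim it by about 11 mm and hover.

```bash
python3 -m inch '[{"x":0.002,"y":0,"z":0.003,"ax":0,"ay":-0.001,"az":0},{"x":0.005,"y":0,"z":0.009,"ax":0,"ay":-0.003,"az":0},{"x":0.008,"y":-0.001,"z":0.014,"ax":0,"ay":-0.005,"az":0},{"x":0.01,"y":-0.001,"z":0.0175,"ax":0,"ay":-0.007,"az":0},{"x":0.01,"y":-0.001,"z":0.0175,"ax":0,"ay":-0.007,"az":0},{"x":0.01,"y":-0.001,"z":0.0175,"ax":0,"ay":-0.007,"az":0},{"x":0.01,"y":-0.001,"z":0.0175,"ax":0,"ay":-0.007,"az":0},{"x":0.01,"y":-0.001,"z":0.0175,"ax":0,"ay":-0.007,"az":0}]'; python3 look.py 3
```

```text
time_s: 14.32
eef_pos: [0.5981, -0.3177, 0.2362]
ee_rot: [[0.936, -0.262, 0.235], [-0.254, -0.965, -0.064], [0.243, 0.001, -0.97]]
wrist_force: [0.8, -0.3, -8.3]
finger_gap: 0.335
grasp_force: 120.2
[-11.3  34.1  64.4  82.  -39.6  71.8 -50.4]
n 1038 med res 0.0022030130002243242 th -14.7 ph 1.6 c [-0.011   0.0049 -0.0045] axis [-0.0169 -0.0246 -0.9996] tilt from down 1.7 mouth [ 0.5805 -0.3147  0.1203] tang [ 0.5827 -0.3115  0.2502]
n 266 med res 0.001499897117124933 th -11.6 ph -2.2 c [-0.0153  0.0012 -0.0082] axis [ 0.0521  0.0258 -0.9983] tilt from down 3.3 mouth [ 0.5852 -0.3118  0.1167] tang [ 0.5784 -0.3152  0.2465]
n 1304 med res 0.002045989355283967 th -14.5 ph 1.0 c [-0.0114  0.004  -0.0059] axis [-0.0116 -0.0153 -0.9998] tilt from down 1.1 mouth [ 0.5808 -0.3144  0.1189] tang [ 0.5823 -0.3124  0.2489]
```

```bash
python3 -m inch '[{"x":-0.0024,"y":0,"z":0.0097,"ax":0,"ay":0,"az":0},{"x":-0.008,"y":0,"z":0.032,"ax":0,"ay":0,"az":0},{"x":-0.0138,"y":0,"z":0.0553,"ax":0,"ay":0,"az":0},{"x":-0.0107,"y":0,"z":0.043,"ax":0,"ay":0,"az":0},{"x":-0.0073,"y":0,"z":0.029,"ax":0,"ay":0,"az":0},{"x":-0.0036,"y":0,"z":0.0145,"ax":0,"ay":0,"az":0},{"x":0,"y":0,"z":0,"ax":0,"ay":0,"az":0},{"x":0,"y":0,"z":0,"ax":0,"ay":0,"az":0},{"x":0,"y":0,"z":0,"ax":0,"ay":0,"az":0},{"x":0,"y":0,"z":0,"ax":0,"ay":0,"az":0}]'; python3 look.py 4; python3 -c "
from rig import viewer
for c in ('top','side'): print(c,viewer.search_frame('piston_center',c)[:2])"
```

```text
time_s: 15.25
eef_pos: [0.5978, -0.3168, 0.2348]
ee_rot: [[0.937, -0.261, 0.233], [-0.254, -0.965, -0.063], [0.241, -0.0, -0.97]]
wrist_force: [0.0, 1.2, -5.1]
finger_gap: 0.335
grasp_force: 131.9
[-11.3  34.1  64.3  82.1 -39.6  71.8 -50.4]
n 1015 med res 0.0021232664719975924 th -15.5 ph 0.6 c [-0.011   0.0033  0.0002] axis [-0.0285 -0.0025 -0.9996] tilt from down 1.6 mouth [ 0.5788 -0.3126  0.1234] tang [ 0.5825 -0.3123  0.2533]
n 265 med res 0.001204580415606997 th -13.5 ph -1.6 c [-0.0143  0.0018 -0.0021] axis [ 0.0157  0.0249 -0.9996] tilt from down 1.7 mouth [ 0.5813 -0.3105  0.121 ] tang [ 0.5792 -0.3137  0.251 ]
n 1280 med res 0.0019259764457636996 th -15.8 ph 0.4 c [-0.0107  0.003  -0.0003] axis [-0.0333  0.0023 -0.9994] tilt from down 1.9 mouth [ 0.5784 -0.3122  0.1229] tang [ 0.5828 -0.3125  0.2528]
top [{'location': [231.7, 322.9], 'p': 0.38}]
side [{'location': [322.8, 381.5], 'p': 0.59}]
```

View pics/c4.png

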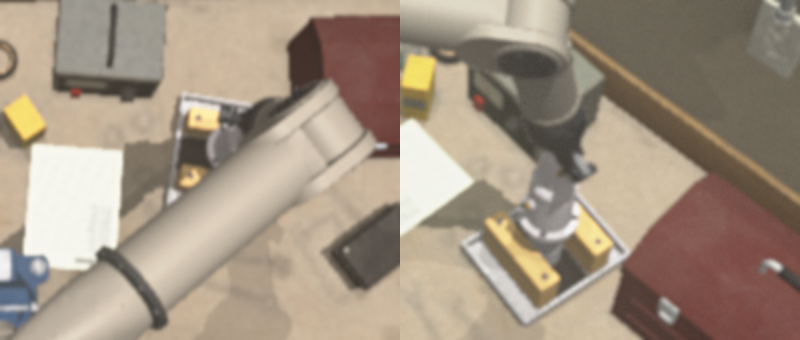

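The side crop shows a grey body below the flange, between the bearers at about (545,250), and the wrist load dropped by about 3 N. The piston looks out, so I'll lift and check.

```bash
python3 -m inch '[{"x":0.001,"y":0,"z":-0.005,"ax":0,"ay":0,"az":0},{"x":0.004,"y":0,"z":-0.015,"ax":0,"ay":0,"az":0},{"x":0.007,"y":0,"z":-0.03,"ax":0,"ay":0,"az":0},{"x":0.012,"y":0,"z":-0.048,"ax":0,"ay":0,"az":0},{"x":0.016,"y":0,"z":-0.066,"ax":0,"ay":0,"az":0},{"x":0.02,"y":0,"z":-0.082,"ax":0,"ay":0,"az":0},{"x":0.023,"y":0,"z":-0.092,"ax":0,"ay":0,"az":0},{"x":0.024,"y":0,"z":-0.097,"ax":0,"ay":0,"az":0}]'; python3 look.py 5; python3 - <<'E'
from h import *
for c in ('top','side'):
    r=viewer.search_frame('piston_center',c)[:2]; W=np.load(c+"5.npz")["W"]
    for k in r: print(c,k,W[int(k['location'][0]),int(k['location'][1])])
# points between bearers
u=np.array([np.cos(np.radians(-10)),np.sin(np.radians(-10))]);v=np.array([-u[1],u[0]])
W=np.load("side5.npz")["W"].reshape(-1,3); q=W[:,:2]-TRAY[:2]; m=(abs(q@u)<.03)&(abs(q@v)<.065)&(W[:,2]<.1)&(W[:,2]>.02)
print(m.sum(),np.round(np.percentile(W[m],[5,50,95],axis=0),3))
delta(np.array([.4,-.335,.3]),tool(-40,15,True))
E
```

```text
time_s: 16.12
eef_pos: [0.5987, -0.3185, 0.3395]
ee_rot: [[0.935, -0.262, 0.238], [-0.253, -0.965, -0.067], [0.248, 0.003, -0.969]]
wrist_force: [-0.2, -0.5, -5.5]
finger_gap: 0.338
grasp_force: 131.9
[ -9.7  31.5  66.4  70.  -36.9  83.6 -54.9]
n 1146 med res 0.002067812682947338 th -15.3 ph 0.2 c [-0.0109  0.0024  0.0024] axis [-0.0198  0.0001 -0.9998] tilt from down 1.1 mouth [ 0.5802 -0.3144  0.2287] tang [ 0.5828 -0.3144  0.3587]
n 326 med res 0.001440178641766439 th -15.3 ph -0.4 c [-0.0117  0.0019 -0.0011] axis [-0.016   0.0098 -0.9998] tilt from down 1.1 mouth [ 0.58   -0.3137  0.2252] tang [ 0.5821 -0.3149  0.3552]
n 1472 med res 0.001992966845508518 th -15.4 ph 0.4 c [-0.0109  0.0027  0.001 ] axis [-0.0216 -0.0035 -0.9998] tilt from down 1.3 mouth [ 0.58   -0.3146  0.2273] tang [ 0.5828 -0.3142  0.3573]
top {'location': [248.2, 416.3], 'p': 0.59} [ 0.57699757 -0.29078254  0.06472299]
side {'location': [319.6, 383.8], 'p': 0.55} [ 0.57548478 -0.31840218  0.06604907]
324 [[ 0.564 -0.338  0.03 ]
 [ 0.582 -0.32   0.061]
 [ 0.607 -0.294  0.069]]
t 16.3167 joints [ -9.7  31.7  66.2  70.4 -36.9  83.5 -54.8] tcp [ 0.5978 -0.3171  0.3354]
shift [-0.1892  0.0691 -0.0108] |0.202| turn [-0.0346  0.0054  0.1336] deg 24.9
```

View pics/c5.png

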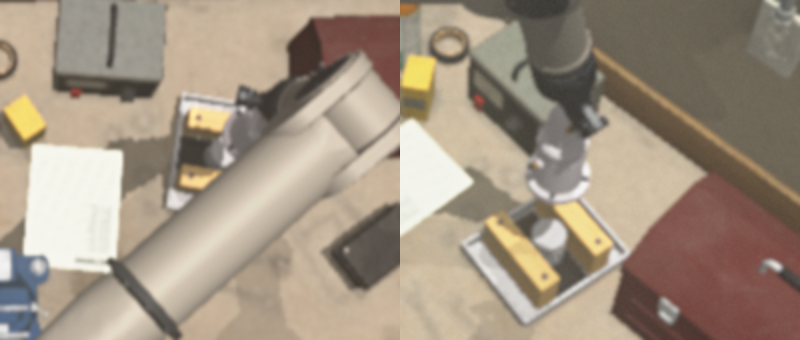

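The side crop shows the piston standing in the gap between the bearers at (548,238). The cylinder is empty. I'll carry it to the bare spot in front of the tray.

```bash
python3 -m inch '[{"x":-0.003,"y":0.001,"z":-0.001,"ax":0,"ay":0,"az":0},{"x":-0.014,"y":0.005,"z":-0.003,"ax":0,"ay":0,"az":0},{"x":-0.029,"y":0.012,"z":-0.007,"ax":0,"ay":0.001,"az":0},{"x":-0.048,"y":0.019,"z":-0.012,"ax":0,"ay":0.002,"az":0},{"x":-0.068,"y":0.027,"z":-0.017,"ax":0,"ay":0.003,"az":0},{"x":-0.089,"y":0.036,"z":-0.023,"ax":0,"ay":0.004,"az":0},{"x":-0.109,"y":0.044,"z":-0.028,"ax":0,"ay":0.005,"az":0},{"x":-0.128,"y":0.051,"z":-0.033,"ax":0,"ay":0.005,"az":0},{"x":-0.145,"y":0.058,"z":-0.037,"ax":0,"ay":0.006,"az":0},{"x":-0.159,"y":0.064,"z":-0.04,"ax":0,"ay":0.007,"az":0},{"x":-0.168,"y":0.067,"z":-0.043,"ax":0,"ay":0.007,"az":0},{"x":-0.171,"y":0.069,"z":-0.043,"ax":0,"ay":0.007,"az":0}]'; sed -i 's/rgb\[200:370,310:510\]/rgb[220:390,270:470]/; s/rgb\[170:340,310:510\]/rgb[200:370,310:510]/' look.py; python3 look.py 6
```

```text
time_s: 17.32
eef_pos: [0.4065, -0.3385, 0.3353]
ee_rot: [[0.93, -0.264, 0.255], [-0.256, -0.964, -0.067], [0.264, -0.003, -0.965]]
wrist_force: [-0.4, -0.6, -4.7]
finger_gap: 0.333
grasp_force: 131.9
[-23.5   4.8  72.2  93.2 -13.5  72.8 -54.6]
n 1169 med res 0.0018317601743325293 th -14.7 ph 0.7 c [-0.0137  0.0033 -0.0011] axis [ 0.0084 -0.0135 -0.9999] tilt from down 0.9 mouth [ 0.3913 -0.335   0.2228] tang [ 0.3902 -0.3332  0.3528]
n 447 med res 0.0013025577299967533 th -14.2 ph -1.7 c [-0.0173  0.0001 -0.0038] axis [ 0.0268  0.0254 -0.9993] tilt from down 2.1 mouth [ 0.39   -0.3331  0.2202] tang [ 0.3865 -0.3364  0.3501]
n 1616 med res 0.0017234689434810387 th -14.9 ph 0.6 c [-0.0137  0.0033 -0.0017] axis [ 0.0058 -0.0103 -0.9999] tilt from down 0.7 mouth [ 0.3909 -0.3346  0.2222] tang [ 0.3901 -0.3333  0.3522]
```

```bash
python3 -m inch '[{"x":-0.001,"y":0,"z":0.005,"ax":0,"ay":0,"az":0},{"x":-0.004,"y":0,"z":0.0145,"ax":0,"ay":0,"az":0},{"x":-0.0085,"y":0,"z":0.031,"ax":0,"ay":0,"az":0},{"x":-0.0135,"y":0,"z":0.05,"ax":0,"ay":0,"az":0},{"x":-0.019,"y":0,"z":0.0705,"ax":0,"ay":0,"az":0},{"x":-0.025,"y":0,"z":0.0915,"ax":0,"ay":0,"az":0},{"x":-0.031,"y":0,"z":0.113,"ax":0,"ay":0,"az":0},{"x":-0.0365,"y":0,"z":0.133,"ax":0,"ay":0,"az":0},{"x":-0.0415,"y":0,"z":0.1515,"ax":0,"ay":0,"az":0},{"x":-0.0455,"y":0,"z":0.166,"ax":0,"ay":0,"az":0},{"x":-0.0485,"y":0,"z":0.1775,"ax":0,"ay":0,"az":0},{"x":-0.05,"y":0,"z":0.183,"ax":0,"ay":0,"az":0}]'; python3 look.py 7
```

```text
time_s: 18.42
eef_pos: [0.4089, -0.3363, 0.1427]
ee_rot: [[0.933, -0.261, 0.249], [-0.252, -0.965, -0.067], [0.258, 0.0, -0.966]]
wrist_force: [0.2, 1.8, -5.1]
finger_gap: 0.334
grasp_force: 131.8
[ -9.7  17.9  63.2 112.4 -32.3  51.  -35.6]
n 528 med res 0.004242164797310474 th -27.3 ph 8.6 c [0.01   0.0125 0.03  ] axis [-0.2414 -0.0898 -0.9663] tilt from down 14.9 mouth [ 0.3831 -0.3348  0.0669] tang [ 0.4144 -0.3231  0.1925]
n 166 med res 0.0042761014549608425 th -24.7 ph -7.5 c [-0.0038 -0.0132  0.03  ] axis [-0.1267  0.1684 -0.9775] tilt from down 12.2 mouth [ 0.3842 -0.3269  0.0654] tang [ 0.4006 -0.3488  0.1925]
n 694 med res 0.0044871136828295854 th -28.5 ph 6.9 c [0.011  0.0091 0.03  ] axis [-0.2538 -0.0555 -0.9657] tilt from down 15.1 mouth [ 0.3824 -0.3337  0.0669] tang [ 0.4154 -0.3265  0.1925]
```

```bash
python3 -m inch '[{"x":-0.001,"y":0,"z":0.004,"ax":0,"ay":0,"az":0},{"x":-0.002,"y":0,"z":0.009,"ax":0,"ay":0,"az":0},{"x":-0.0035,"y":0,"z":0.0135,"ax":0,"ay":0,"az":0},{"x":-0.005,"y":0,"z":0.018,"ax":0,"ay":0,"az":0},{"x":-0.0055,"y":0,"z":0.021,"ax":0,"ay":0,"az":0},{"x":-0.006,"y":0,"z":0.023,"ax":0,"ay":0,"az":0},{"x":-0.006,"y":0,"z":0.023,"ax":0,"ay":0,"az":0}]'; sed -i 's/W\[:,2\]>.09)/W[:,2]>.012)/' fit.py; python3 look.py 8
```

```text
time_s: 19.1
eef_pos: [0.41, -0.3377, 0.1221]
ee_rot: [[0.931, -0.261, 0.255], [-0.252, -0.965, -0.069], [0.264, 0.0, -0.965]]
wrist_force: [-0.0, 0.2, -4.6]
finger_gap: 0.335
grasp_force: 132.0
[ -7.3  19.7  61.1 113.9 -35.5  48.7 -32.6]
n 931 med res 0.002637978753517213 th -17.1 ph -0.2 c [-0.0088  0.002   0.0044] axis [-0.0286  0.01   -0.9995] tilt from down 1.7 mouth [ 0.393  -0.3335  0.0155] tang [ 0.3967 -0.3348  0.1455]
n 365 med res 0.0026621340105661695 th -14.6 ph -2.1 c [-0.0153  0.0003 -0.0017] axis [ 0.022   0.0313 -0.9993] tilt from down 2.2 mouth [ 0.393  -0.3324  0.0095] tang [ 0.3901 -0.3365  0.1394]
n 1296 med res 0.0024784712767983025 th -15.5 ph 0.1 c [-0.0116  0.0031 -0.    ] axis [-0.0036 -0.0023 -1.    ] tilt from down 0.2 mouth [ 0.3934 -0.334   0.011 ] tang [ 0.3938 -0.3337  0.141 ]
```

View pics/c8.png

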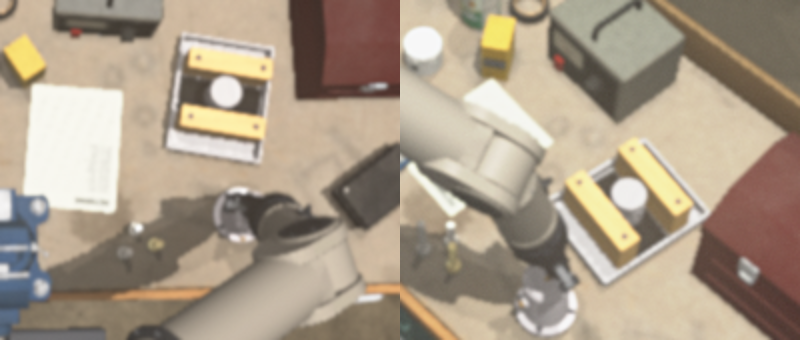

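The picture shows the piston upright in the tray gap. The cylinder is upright just above bare worktop, clear of the tray and everything else. I'll lower it gently.

```bash
python3 -m inch '[{"x":-0.0005,"y":0,"z":0.002,"ax":0,"ay":0,"az":0},{"x":-0.001,"y":0,"z":0.004,"ax":0,"ay":0,"az":0},{"x":-0.0015,"y":0,"z":0.006,"ax":0,"ay":0,"az":0},{"x":-0.0015,"y":0,"z":0.006,"ax":0,"ay":0,"az":0}]'; python3 -m inch '[{"x":-0.0003,"y":0,"z":0.001,"ax":0,"ay":0,"az":0},{"x":-0.0005,"y":0,"z":0.002,"ax":0,"ay":0,"az":0},{"x":-0.0005,"y":0,"z":0.002,"ax":0,"ay":0,"az":0}]'
```

```text
time_s: 19.53
eef_pos: [0.4101, -0.3376, 0.1159]
ee_rot: [[0.931, -0.261, 0.254], [-0.252, -0.965, -0.069], [0.264, 0.0, -0.965]]
wrist_force: [-0.6, 0.3, -4.6]
finger_gap: 0.338
grasp_force: 132.0
time_s: 19.78
eef_pos: [0.4103, -0.3379, 0.1141]
ee_rot: [[0.931, -0.261, 0.255], [-0.252, -0.965, -0.069], [0.264, 0.0, -0.965]]
wrist_force: [0.3, -0.0, -4.5]
finger_gap: 0.337
grasp_force: 132.0
```

```bash
python3 -m inch '[{"x":-0.0003,"y":0,"z":0.001,"ax":0,"ay":0,"az":0},{"x":-0.0005,"y":0,"z":0.002,"ax":0,"ay":0,"az":0},{"x":-0.0005,"y":0,"z":0.002,"ax":0,"ay":0,"az":0}]';  python3 -m inch '[{"x":-0.0003,"y":0,"z":0.001,"ax":0,"ay":0,"az":0},{"x":-0.0005,"y":0,"z":0.002,"ax":0,"ay":0,"az":0},{"x":-0.0005,"y":0,"z":0.002,"ax":0,"ay":0,"az":0}]'
```

```text
time_s: 20.03
eef_pos: [0.4113, -0.3384, 0.1136]
ee_rot: [[0.93, -0.261, 0.257], [-0.252, -0.965, -0.069], [0.266, -0.0, -0.964]]
wrist_force: [-1.7, 2.9, 5.6]
finger_gap: 0.335
grasp_force: 133.7
time_s: 20.28
eef_pos: [0.4124, -0.339, 0.1132]
ee_rot: [[0.93, -0.261, 0.26], [-0.252, -0.965, -0.07], [0.269, -0.001, -0.963]]
wrist_force: [-3.3, 6.1, 14.2]
finger_gap: 0.333
grasp_force: 135.3
```

Contact is confirmed at about 14 N. I'll ease off slightly and then open.

```bash
python3 -m inch '[{"x":0.0005,"y":0,"z":-0.002,"ax":0,"ay":0,"az":0},{"x":0.0005,"y":0,"z":-0.002,"ax":0,"ay":0,"az":0}]'; python3 -m inch '[{"x":0,"y":0,"z":0,"ax":0,"ay":0,"az":0},{"x":0,"y":0,"z":0,"ax":0,"ay":0,"az":0},{"x":0,"y":0,"z":0,"ax":0,"ay":0,"az":0},{"x":0,"y":0,"z":0,"ax":0,"ay":0,"az":0},{"x":0,"y":0,"z":0,"ax":0,"ay":0,"az":0},{"x":0,"y":0,"z":0,"ax":0,"ay":0,"az":0},{"x":0,"y":0,"z":0,"ax":0,"ay":0,"az":0},{"x":0,"y":0,"z":0,"ax":0,"ay":0,"az":0},{"x":0,"y":0,"z":0,"ax":0,"ay":0,"az":0},{"x":0,"y":0,"z":0,"ax":0,"ay":0,"az":0}]' 1 20; python3 -m inch '[{"x":0,"y":0,"z":-0.005,"ax":0,"ay":0,"az":0},{"x":0,"y":0,"z":-0.015,"ax":0,"ay":0,"az":0},{"x":0,"y":0,"z":-0.03,"ax":0,"ay":0,"az":0},{"x":0,"y":0,"z":-0.045,"ax":0,"ay":0,"az":0},{"x":0,"y":0,"z":-0.06,"ax":0,"ay":0,"az":0},{"x":0,"y":0,"z":-0.075,"ax":0,"ay":0,"az":0},{"x":0,"y":0,"z":-0.09,"ax":0,"ay":0,"az":0},{"x":0,"y":0,"z":-0.105,"ax":0,"ay":0,"az":0},{"x":0,"y":0,"z":-0.12,"ax":0,"ay":0,"az":0},{"x":0,"y":0,"z":-0.13,"ax":0,"ay":0,"az":0},{"x":0,"y":0,"z":-0.13,"ax":0,"ay":0,"az":0}]'; python3 look.py 9 | head -1
```

```text
time_s: 20.45
eef_pos: [0.4113, -0.3387, 0.1133]
ee_rot: [[0.93, -0.262, 0.257], [-0.252, -0.965, -0.071], [0.267, 0.001, -0.964]]
wrist_force: [0.6, 0.1, 0.2]
finger_gap: 0.338
grasp_force: 132.7
time_s: 21.28
eef_pos: [0.4104, -0.338, 0.1123]
ee_rot: [[0.931, -0.261, 0.255], [-0.252, -0.965, -0.07], [0.264, 0.0, -0.964]]
wrist_force: [-0.6, 0.4, 0.3]
finger_gap: 1.002
grasp_force: 0.0
time_s: 22.2
eef_pos: [0.3777, -0.3304, 0.2401]
ee_rot: [[0.929, -0.262, 0.26], [-0.252, -0.965, -0.071], [0.269, 0.0, -0.963]]
wrist_force: [0.6, 0.1, 0.8]
finger_gap: 1.001
grasp_force: 0.0
[-23.1   1.8  70.6 107.7 -11.6  58.9 -53. ]
```

View pics/c9.png

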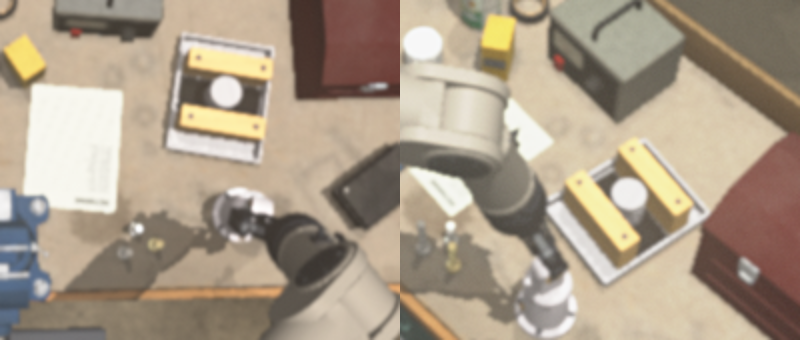

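The picture shows the cylinder standing mouth-down at side crop (547,305), released and clear of the tray, with the piston upright in the tray. I'm handing the job in.

```bash
python3 -c "
from rig import ctrl
print(ctrl.close_job())"
```

```text
the job is handed in; nothing more can be done
None
```

The job is handed in, verdict not shown: one rap dropped the piston into the tray, where it stands upright between the bearers, and the empty cylinder stands mouth-down and released on bare worktop in front of the tray.

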